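# Pack a specimen jar in ice

## Robot

A 6-joint arm with a two-finger parallel gripper is mounted at the origin on the work surface. World frame = base frame: x ahead of the robot, y to its left, z up, the work surface at z = 0. Lengths are in mm, angles in rad, forces in N, time in s.
With the tool pointing down it reaches from about 350 to 975 mm from the base axis. Payload 7.1 kg.
Tool frame: the origin (TCP) lies on the front face of the gripper's body, between the roots of the fingers; the fingertips stand 80 mm ahead of it and the grasp point (between the pads) lies 61 mm ahead of it (env.tips_ahead is the distance from the TCP to the fingertips, in mm); z points along the fingers, y is the direction in which the jaws open and shut (so a half turn about z gives the same grasp; the last joint's range is limited). The gripper opens to 88 mm and grips with 3 to 60 N. Pads are 20 mm wide; open, the fingers measure 115 mm over their backs; the gripper's body (75 mm by 178 mm) begins 61 mm behind the grasp point.
Start: joints at [-1.353, 0.423, 1.63, -0, 1.089, -0.019], TCP at [146.64, -607.538, 302.675] pointing down, gripper open.
Joint ranges: [-3, 3], [-0.9, 2.11], [0.09, 2.58], [-1.31, 4.45], [0.11, 2.69], [-2.54, 2.54]. Speed limits (rad/s): [2.39, 2.39, 3.01, 3.14, 3.14, 3.14].

## Interface

Orientations are given as a unit quaternion [x, y, z, w].
In Python, from station import env, set_gripper, viewer, workorder gives the robot as it stands. Calls block until the motion is done:
- env.reach(position, orientation): joint-space move of the TCP to a pose.
- env.move_l(position, rot=None, rate=150, f_stop=None): straight line of the TCP; rot=None keeps the orientation; rate is the mean speed in mm/s. With f_stop (N) it stops when the force on the tool has changed by that much, and returns True; else False.
- env.move_joints(angles): joint-space move.
- set_gripper(opening): finger opening in mm; the grip force is fixed at half the most; returns when the fingers have stopped.
- env.hold(seconds).
- env.ik(position, orientation): joint angles nearest the present ones, or None.
- env.read_state(): the state.
- viewer.camera(name): name is "scene" or "side" or "wrist"; returns the picture (480x640x3 uint8, blue, green, red); there is no depth.
- viewer.camera_params(name): a dict with "fx", "fy", "cx", "cy" (pixels), "pose" (4x4, takes a point from camera to world coordinates); the wrist camera has in their place "tool_from_camera" (4x4, takes a point from camera to tool coordinates, whose origin is the TCP and whose axes are the flange's). Camera axes: x right, y up, looking along -z (the intrinsics and any distortion apply to the point x, -y, -z); pixel columns grow to the right and rows downward; lengths in mm; the calibration is good to about 2 mm. A picture is of the moment at which its call begins: read the wrist's pose just before it. camera_params takes no time and is no camera call.
A pose or a line that the arm cannot do raises env.IKError and nothing moves.
- workorder.sign_off(): hands the job in, once; it reports no verdict.
The state is a dict: "time_s": time; "qpos": joint angles; "dq": joint speeds; "tau": joint torques, N m; "tool_pos": TCP position; "orientation": TCP orientation; "force": force on the tool from outside, world axes, zero at the start; "wrist_torque": the same for the moment, N m; "width": finger opening in mm.
Only numpy, scipy, OpenCV 4.12 (cv2) and the standard library are available. Lean on these libraries where they do the work, as an engineer would, in place of code of your own. Each camera call takes 0.05 s, during which the arm holds its last target. There are 200 camera calls.

## Task

Take the specimen jar off the turntable and stand it upright on the floor of the round cooling bowl, without upsetting the two slim bottles that stay on the turntable. Then use the scoop to take ice from the pan and tip at least three cubes into the bowl beside the jar, spilling none on the bench and not touching the ice with the gripper. Finish with the jar still upright on the bowl's floor, all other ice in the pan and the empty scoop laid back flat on the bench.

Things in the scene. Friction and masses are not known exactly. Their poses are not given: they have to be found in the camera images.
- jar: the specimen jar: squat, wide off-white cylinder, 85 mm tall, 52 mm diameter, with a ribbed white screw cap 54 mm in diameter on its top 20 mm; 0.12 kg; loose. Origin: centre of its underside, z along its axis
- bottle1: slim off-white bottle with shoulder and narrow neck, 98 mm tall, 40 mm diameter, neck and cap about 20 mm; stands loose on the turntable and stays there. Origin: centre of its underside
- bottle2: a second bottle like bottle1, stays on the turntable too
- turntable: fixed black foot of the bench turntable; origin on the bench, on the spin axis. Its grey platter, 220 mm in diameter, turns freely; its top, on which jar and bottles stand, is 28 mm above the bench, with a low lip at the edge. Jar and bottles stand about 64 mm from the axis, a third of a turn apart; which stands where varies
- tub: fixed round white cooling bowl, empty at the start: 192 mm outside diameter, rim 60 mm above the bench, wall 6 mm, inside floor 6 mm above the bench, inside radius 84 mm at the floor to 90 mm at the rim. Origin: centre of its underside
- pan: fixed dark grey plastic ice pan. Inside floor 200 mm (its x) by 118 mm (its y), 6 mm above the bench; rim 66 mm above the bench. Long sides upright; ends lean outwards 0.14 rad, so the mouth is 217 mm long. Origin: centre of its underside; x points roughly away from the robot. The slippery ice starts in the far (+x) half, two ranks of three on the floor
- scoop: loose flat-bottomed aluminium scoop, 0.16 kg. Origin: centre of the underside of its bowl; x towards the open lip, z up. Bowl 110 mm long, 100 mm wide, 2 mm thick; back wall 48 mm high, side walls falling from 48 mm at the back to 20 mm near the lip, which is bevelled thin and 88 mm wide
- scoop_grip (a point): point on the scoop's handle, 112 mm behind and 90 mm above the scoop's origin, to be pinched from above. The straight handle, 20 mm wide with flat sides, 16 mm thick, 120 mm long, rises backwards at 40 degrees from the top of the back wall; its top end is 120 mm up
- scoop_lip (a point): middle of the scoop's lip on its underside, 55 mm ahead of the scoop's origin
- ice0: frosted ice cube, 30 mm with edges rounded 7 mm, 23 g. Origin: its centre
- ice1: an ice cube like ice0
- ice2: an ice cube like ice0
- ice3: an ice cube like ice0
- ice4: an ice cube like ice0
- ice5: an ice cube like ice0
Not all that is in view belongs to the job. What is shaped like the ice2 but black or red is not meant.

How it is judged:
By the outcome, as a careful person would: the job done as asked, in the order asked, and still so for the second after the job is handed in, with the robot touching nothing.
It also fails if it takes over 72 s, if anything falls off the work surface, if the arm or the gripper's body presses on something with over 40 N, if the wrist force passes 120 N, or if a joint passes its speed limit or range.

## Working session

There is one attempt and no reset: what is moved stays moved. The work goes in short steps, each a Python script; the robot and the scene stay as the last script left them, time stands still between calls to the robot, and variables do not carry over. Pictures are saved under pics/ and viewed, about 8 in all and at most 12, crops included, and the job is handed in when it is done.

```bash
ls; mkdir -p pics; python3 - <<'E'
from station import env, set_gripper, viewer, workorder
import cv2,numpy as np
np.set_printoptions(precision=3,suppress=True)
for n in ("scene","side"):
    cv2.imwrite(f"pics/{n}0.png",viewer.camera(n)); print(n,viewer.camera_params(n))
print(viewer.camera_params("wrist")); s=env.read_state(); print(s)
cv2.imwrite("pics/wrist0.png",viewer.camera("wrist"))
E
```

```text
pics
scene {'fx': 447.8451635296962, 'fy': 447.8451635296962, 'cx': 322.797988815164, 'cy': 241.01776013042004, 'pose': array([[   0.688,   -0.583,    0.432, 1026.945],
       [   0.726,    0.548,   -0.416, -422.651],
       [   0.006,    0.6  ,    0.8  ,  893.148],
       [   0.   ,    0.   ,    0.   ,    1.   ]])}
side {'fx': 528.1681248464671, 'fy': 528.1681248464671, 'cx': 320.0521753145431, 'cy': 226.28751266123754, 'pose': array([[    0.927,     0.245,    -0.283,   199.661],
       [   -0.374,     0.569,    -0.733, -1082.209],
       [   -0.019,     0.785,     0.619,   988.586],
       [    0.   ,     0.   ,     0.   ,     1.   ]])}
{'fx': 334.6908874395735, 'fy': 334.6908874395735, 'cx': 317.5770935204838, 'cy': 241.17285446570523, 'tool_from_camera': array([[  0.   ,   0.966,   0.258,  69.953],
       [  1.   ,  -0.   ,  -0.001,   0.404],
       [ -0.001,   0.258,  -0.966, -83.094],
       [  0.   ,   0.   ,   0.   ,   1.   ]])}
{'time_s': 0.1, 'qpos': array([-1.353,  0.424,  1.631, -0.   ,  1.089, -0.019]), 'dq': array([ 0.001, -0.002, -0.002, -0.001, -0.001, -0.   ]), 'tau': array([  0.   , -54.561, -27.432,   0.065,   0.019,  -0.   ]), 'tool_pos': array([ 146.574, -607.181,  301.988]), 'orientation': array([ 0.993,  0.118, -0.   , -0.001]), 'force': array([ 0.187, -1.137, -0.359]), 'wrist_torque': array([-0.02 , -0.003,  0.017]), 'width': 88.0045283469252}
```

View pics/scene0.png

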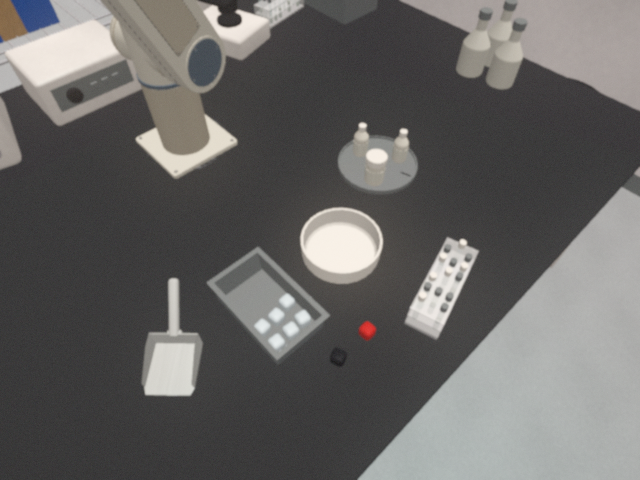

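View pics/side0.png

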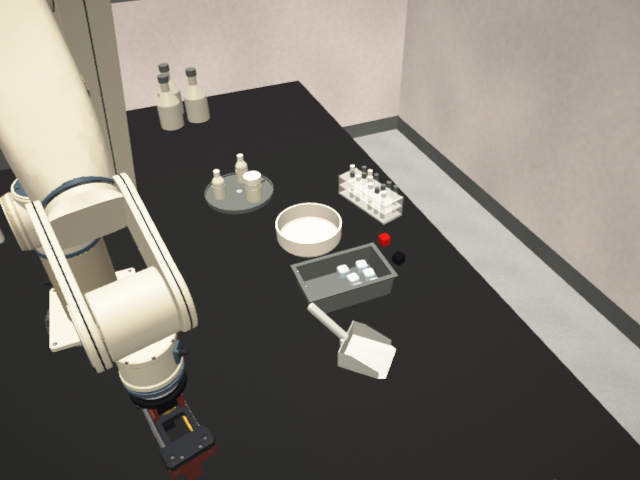

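The scene view shows the jar's wide cap at (376,157) at the front of the turntable. The two slim bottles are at (361,138) and (402,145). The other lookalikes are the large bottles near (490,50) and, for the ice, the red cube (368,330) and black cube (338,356). The wide ribbed cap picks out the jar. The bowl is at (342,243), the pan at (268,300) and the scoop at (173,350).

```bash
cat > h.py <<'E'
from station import env, set_gripper, viewer, workorder
import cv2,numpy as np
from scipy.spatial.transform import Rotation as R
np.set_printoptions(precision=1,suppress=True)
def cam(n,save=None,img=True):
    p=viewer.camera_params(n); s=env.read_state()
    if 'pose' in p: T=p['pose']
    else:
        A=np.eye(4);A[:3,:3]=R.from_quat(s['orientation']).as_matrix();A[:3,3]=s['tool_pos'];T=A@p['tool_from_camera']
    im=viewer.camera(n) if img else None
    if save: cv2.imwrite(f'pics/{save}.png',im); np.save(f'pics/{save}.npy',T)
    return im,p,T
def px2w(uv,z,p,T):
    uv=np.atleast_2d(uv).astype(float)
    d=np.c_[(uv[:,0]-p['cx'])/p['fx'],-(uv[:,1]-p['cy'])/p['fy'],-np.ones(len(uv))]@T[:3,:3].T
    return T[:3,3]+d*((z-T[2,3])/d[:,2])[:,None]
def w2px(P,p,T):
    c=(np.atleast_2d(P)-T[:3,3])@T[:3,:3]
    return np.c_[p['cx']-p['fx']*c[:,0]/c[:,2],p['cy']+p['fy']*c[:,1]/c[:,2]]
def circ(P):
    P=P[:,:2];a=np.linalg.lstsq(np.c_[2*P,np.ones(len(P))],(P**2).sum(1),rcond=None)[0]
    return a[0],a[1],np.sqrt(a[2]+a[0]**2+a[1]**2)
# tool orientation: pointing down with tool-x along heading psi (rad), pitched by th about horizontal axis
def quat(psi,th=0.):   # th>0: scoop lip up, heading psi = horizontal dir of tool x
    B=np.array([[1,0,0],[0,-1,0],[0,0,-1.]])
    return (R.from_euler('z',psi)*R.from_euler('y',-th)*R.from_matrix(B)).as_quat()
def T(): return env.read_state()['time_s']
E
python3 - <<'E'
from h import *
im,p,T_=cam('scene');ps=viewer.camera_params('side');Ts=ps['pose']
f=lambda n,uv,z:print(n,px2w(uv,z,p,T_))
f('jarcap',(376,156),113);f('bottlecaps',[(362,126),(403,131)],126);f('platter',(378,164),28)
f('bowl rim L,R,top,bot',[(301,240),(382,240),(342,209),(342,273)],60)
f('pan rim',[(258,249),(208,283),(279,359),(328,316)],66)
f('ice',[(287,300),(275,314),(262,326),(303,317),(291,329),(277,342)],30)
f('scoop lip',[(145,394),(193,395)],0);f('handle end',(174,280),120)
g=lambda n,uv,z:print('side',n,px2w(uv,z,ps,Ts))
g('jarcap',(252,177),113);g('pan rim',[(292,263),(376,246),(397,275),(309,306)],66);g('bowl L R',[(276,225),(342,226)],60);g('handle end',(311,308),120);g('lip',[(382,378),(395,348)],0)
for th in(0,.3,-.5,-.9,-1.1):
    print(th,env.ik([500,-150,300],quat(0,th)))
E
```

```text
jarcap [[502.1 267.5 113. ]]
bottlecaps [[406.8 314.7 126. ]
 [494.5 378.8 126. ]]
platter [[470.6 322.8  28. ]]
bowl rim L,R,top,bot [[540.  -24.2  60. ]
 [669.2 113.4  60. ]
 [537.8 112.8  60. ]
 [670.  -19.1  60. ]]
pan rim [[ 495.7 -115.5   66. ]
 [ 492.9 -250.3   66. ]
 [ 728.6 -249.3   66. ]
 [ 727.  -116.8   66. ]]
ice [[ 624.2 -141.9   30. ]
 [ 632.5 -183.    30. ]
 [ 635.4 -221.    30. ]
 [ 679.  -144.1   30. ]
 [ 682.5 -181.1   30. ]
 [ 684.8 -221.2   30. ]]
scoop lip [[ 578.3 -475.     0. ]
 [ 645.1 -407.1    0. ]]
handle end [[ 474.9 -307.4  120. ]]
side jarcap [[500.  261.4 113. ]]
side pan rim [[ 496.9 -104.4   66. ]
 [ 727.5 -129.2   66. ]
 [ 725.3 -250.7   66. ]
 [ 483.3 -263.    66. ]]
side bowl L R [[510.8  72.   60. ]
 [681.9  -6.8  60. ]]
side handle end [[ 468.6 -318.3  120. ]]
side lip [[ 574.8 -468.9    0. ]
 [ 640.7 -406.7    0. ]]
0 [-0.3  0.3  1.9 -0.   1.   1.3]
0.3 [-0.4  0.2  2.   0.2  0.7  1.1]
-0.5 [-0.3  0.5  1.6 -0.1  1.5  1.3]
-0.9 [-0.2  0.6  1.5 -0.2  1.9  1.4]
-1.1 [-0.2  0.7  1.5 -0.2  2.   1.4]
```

```bash
python3 - <<'E'
import cv2
a=cv2.imread('pics/scene0.png')[110:220,310:450];a=cv2.resize(a,None,fx=4,fy=4,interpolation=2);cv2.imwrite('pics/crop1.png',a)
E
```

```text
(no output)
```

View pics/crop1.png

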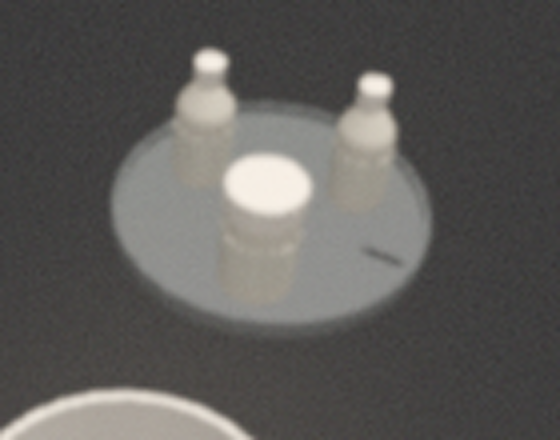

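The crop confirms it: the squat jar has the wide white cap at crop (267,184), clear of both slim bottles. Next I move above it and refine with the wrist camera.

```bash
python3 - <<'E'
from h import *
env.reach([501,265,300],quat(np.pi/2)); 
im,p,Tc=cam('wrist','w_jar')
exp=w2px([[501,265,113],[407,315,126],[494,379,126]],p,Tc);print(exp)
g=cv2.cvtColor(im,cv2.COLOR_BGR2GRAY);u,v=exp[0].astype(int)
print(T(),g[v-3:v+3,u-3:u+3].mean())
for th in(150,180,200,215):
    m=(g>th).astype(np.uint8);cs,_=cv2.findContours(m,cv2.RETR_EXTERNAL,cv2.CHAIN_APPROX_NONE)
    for c in cs:
        if cv2.contourArea(c)>800 and cv2.pointPolygonTest(c,(float(u),float(v)),False)>0:
            print(th,cv2.contourArea(c),circ(px2w(c[:,0],113,p,Tc)))
E
```

```text
[[317.5 237.6]
 [193.3 177.9]
 [307.5  86. ]]
3.5417 255.0
150 37743.5 (np.float64(473.7735417302655), np.float64(325.6837484674444), np.float64(84.60369636384603))
180 20394.5 (np.float64(491.37574198232886), np.float64(332.9777792893042), np.float64(63.325677594768294))
200 3381.0 (np.float64(500.68443759044277), np.float64(271.4656138962769), np.float64(27.533212165690355))
215 3232.0 (np.float64(500.65093934131835), np.float64(270.7828506590783), np.float64(27.14250385156398))
```

View pics/w_jar.png

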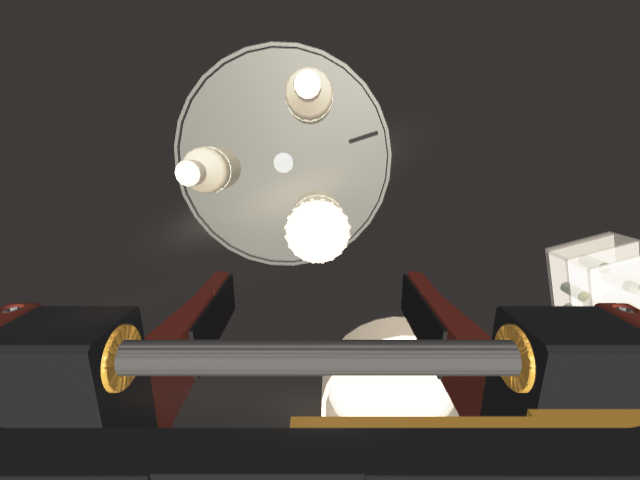

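The wrist view shows the cap at (317,231) between the open jaws' directions, radius 27 mm as it should be, so the jar is at (500.7,270.8). The bottles at (308,88) and (190,172) are clear of the fingers. I'll grasp it now, then look at the bowl.

```bash
python3 - <<'E'
from h import *
q=quat(np.pi/2)
env.move_l([500.7,270.8,162],q,rate=120); set_gripper(40)
print(env.read_state()['width'],env.read_state()['force'],T())
env.move_l([500.7,270.8,330],q,rate=150)
print(env.read_state()['width'])
env.reach([604,-25,340],q)
im,p,Tc=cam('wrist','w_bowl'); print(T(), w2px([[604,46,60],[604,46,6],[604,-50,60],[604,142,60]],p,Tc))
s=env.read_state();print(s['tool_pos'],s['width'])
E
```

```text
53.78672621694525 [ 0.6 -0.2  1.8] 5.475
53.60579306526946
7.9833 [[318.2 151.3]
 [318.2 151.3]
 [318.1 240. ]
 [318.4  49.1]]
[603.8 -23.7 339.8] 53.873460669595275
```

View pics/w_bowl.png

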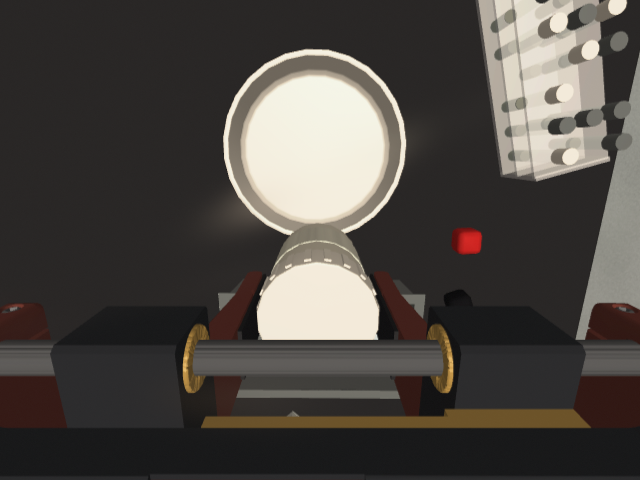

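The bowl's rim spans columns 224–405 and its top edge is at row 49, so its centre is about (600.5, 46). The jar hangs straight in the jaws. I'll place it toward the bowl's +y side.

```bash
python3 - <<'E'
from h import *
q=quat(np.pi/2)
env.move_l([606,89,240],q,rate=180); env.move_l([606,89,150],q,rate=120)
print(env.move_l([606,89,136],q,rate=25,f_stop=4), env.read_state()['tool_pos'],env.read_state()['force'])
set_gripper(70); env.move_l([606,89,260],q,rate=150)
# to above scoop
ps=-0.74; env.reach([535,-370,330],quat(ps))
cam('scene','s1'); im,p,Tc=cam('wrist','w_scoop'); print(T(),w2px([[475,-310,120],[612,-441,0]],p,Tc))
E
```

```text
True [606.6  89.1 139.9] [ 1.3 -1.1  2. ]
13.575 [[313.5 318. ]
 [318.3 121. ]]
```

View pics/w_scoop.png

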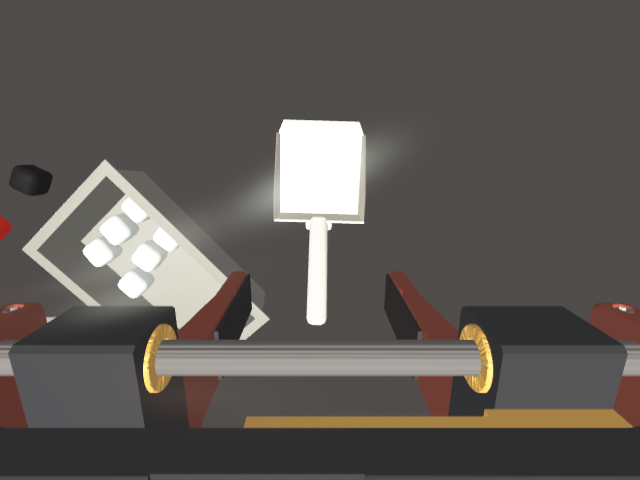

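View pics/s1.png

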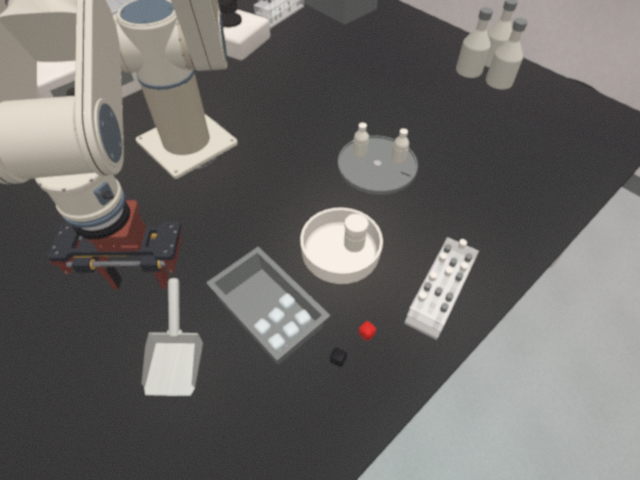

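The jar stands upright in the bowl at (356,232) in the scene view and both bottles still stand. In the wrist view the scoop's lip corners are (283,122) and (362,123). Its back-wall top corners are (274,221) and (365,222), and the handle end is (317,323). The pan's rim corners are (105,161), (25,249) and (268,318).

```bash
python3 - <<'E'
from h import *
p=viewer.camera_params('wrist');Tc=np.load('pics/w_scoop.npy')
lip=px2w([(283,122),(362,123)],0,p,Tc);bk=px2w([(274,221),(365,222)],48,p,Tc);he=px2w([(317,320)],120,p,Tc)[0]
print(lip,bk,he,np.linalg.norm(lip[0]-lip[1]),np.linalg.norm(bk[0]-bk[1]))
L=lip.mean(0);B=bk.mean(0);d=(L-he)[:2];psi=np.arctan2(d[1],d[0]);print('psi',psi,'len L-B',np.linalg.norm((L-B)[:2]),'L-he',np.linalg.norm(d),np.arctan2(*(lip[0]-lip[1])[[1,0]])-np.pi/2,np.arctan2(*(bk[0]-bk[1])[[1,0]])-np.pi/2)
u=np.array([np.cos(psi),np.sin(psi)])
print('grip from lip',L[:2]-167*u,'from back',B[:2]-57*u, 'from end',he[:2]+35*u)
print('pan',px2w([(105,161),(25,249),(268,318)],66,p,Tc))
print('ice',px2w([(115,228),(135,209),(98,252),(146,257),(165,239),(133,284)],34,p,Tc))
E
```

```text
[[ 638.9 -409.8    0. ]
 [ 576.1 -477.2    0. ]] [[ 564.6 -331.4   48. ]
 [ 495.8 -405.4   48. ]] [ 471.2 -311.1  120. ] 92.10922215315605 101.06125514925498
psi -0.7712381109312035 len L-B 107.81798177145203 L-he 190.04894370134326 -0.74982977300805 -0.7491190721157018
grip from lip [ 487.7 -327.1] from back [ 489.3 -328.6] from end [ 496.3 -335.5]
pan [[ 724.4 -252.6   66. ]
 [ 724.3 -115.4   66. ]
 [ 489.3 -251.8   66. ]]
ice [[ 681.7 -186.    34. ]
 [ 680.5 -220.4   34. ]
 [ 676.8 -148.2   34. ]
 [ 634.7 -185.4   34. ]
 [ 634.1 -218.8   34. ]
 [ 622.9 -147.3   34. ]]
```

```bash
cat >> h.py <<'E'
D=164.6; H=151.
def tcp(lip,psi,th): return np.array(lip,float)-(R.from_euler('z',psi)*R.from_euler('y',-th)).apply([D,0,-H])
def go(lip,th,psi=0.,rate=120,f_stop=None,reach=False):
    a,q=tcp(lip,psi,th),quat(psi,th)
    return env.reach(a,q) if reach else env.move_l(a,q,rate=rate,f_stop=f_stop)
E
python3 - <<'E'
from h import *
for l,th in [((600,-184,120),-.5),((600,-184,6),-.5),((650,-184,6),-.06),((705,-184,6),-.06),((695,-184,60),.3),((690,-184,200),.3),((570,18,130),.3),((570,18,80),0),((570,18,42),-.7),((570,18,45),-1.05)]:
    j=env.ik(tcp(l,0,th),quat(0,th)); print(l,th,tcp(l,0,th),j)
q=quat(-.755)
env.move_l([488.5,-329.8,240],q,rate=200); set_gripper(60)
print(env.move_l([488.5,-329.8,151],q,rate=100,f_stop=10),env.read_state()['tool_pos'])
set_gripper(10); s=env.read_state();print(s['width'],s['force'],s['time_s'])
env.move_l([488.5,-329.8,300],q,rate=120); s=env.read_state();print(s['width'],s['force'],s['wrist_torque'])
cam('wrist','w_held'); cam('scene','s_held')
E
```

```text
(600, -184, 120) -0.5 [ 527.9 -184.   331.4] [-0.3  0.5  1.5 -0.1  1.6  1.3]
(600, -184, 6) -0.5 [ 527.9 -184.   217.4] [-0.3  0.6  1.6 -0.1  1.4  1.3]
(650, -184, 6) -0.06 [ 494.8 -184.   166.6] [-0.4  0.5  1.9 -0.   0.8  1.2]
(705, -184, 6) -0.06 [ 549.8 -184.   166.6] [-0.3  0.6  1.8 -0.   0.9  1.3]
(695, -184, 60) 0.3 [ 493.1 -184.   155.6] [-0.4  0.5  2.1  0.4  0.4  0.8]
(690, -184, 200) 0.3 [ 488.1 -184.   295.6] [-0.4  0.2  2.   0.2  0.7  1. ]
(570, 18, 130) 0.3 [368.1  18.  225.6] [ 0.   0.1  2.4 -0.   0.4  1.6]
(570, 18, 80) 0 [405.4  18.  231. ] [ 0.   0.2  2.1 -0.   0.8  1.6]
(570, 18, 42) -0.7 [541.4  18.  263.5] [0.  0.6 1.5 0.  1.7 1.6]
(570, 18, 45) -1.05 [619.1  18.  262.9] [0.  0.9 1.2 0.  2.1 1.6]
False [ 488.9 -330.   151.5]
19.738623988158025 [1.2 0.6 1.4] 16.4083
19.790530727336453 [ 0.2 -0.1 -1.4] [ 0.2  0.1 -0. ]
```

View pics/w_held.png

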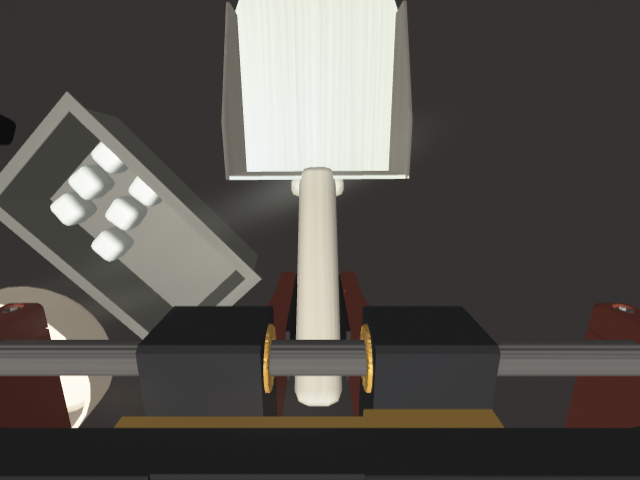

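The scoop is held straight, with its back-wall top edge at row 178 (columns 226–410) and its lip at the top edge of the picture. I'll check for pitch sag against the rigid prediction, then scoop.

```bash
python3 - <<'E'
from h import *
p=viewer.camera_params('wrist');t=p['tool_from_camera']
print(w2px([[D-110,50,H-48],[D-110,-50,H-48],[D,44,H],[D,-44,H],[D-108,0,H-2]],p,t))
go((596,-184,130),-.55,reach=True); print(T())
env.hold(.2); z0=env.read_state()
c=go((596,-184,14),-.55,rate=150); 
c=go((596,-184,-2),-.55,rate=20,f_stop=3)
s=env.read_state(); dz=s['tool_pos'][2]-tcp((596,-184,6),0,-.55)[2]; print(c,'dz',dz,s['force']-z0['force'],s['time_s'])
np.save('dz.npy',dz); cam('side','side_in')
E
python3 -c "
import cv2;a=cv2.imread('pics/side_in.png')[200:400,220:480];cv2.imwrite('pics/side_in_c.png',cv2.resize(a,None,fx=3,fy=3))"
```

```text
[[407.2 181.9]
 [225.2 181.9]
 [389.3  -9.5]
 [243.5  -9.5]
 [316.5 173.1]]
18.5667
True dz -0.07681710905794148 [-1.6  0.3  6.5] 20.1917
```

View pics/side_in_c.png

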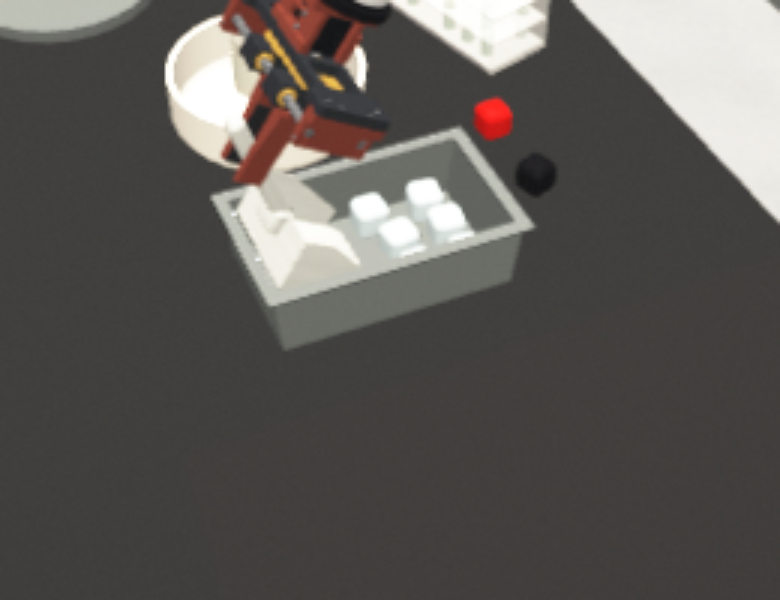

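The lip touched the pan floor exactly where predicted (dz −0.1 mm) in the empty half, short of the ice. Now I level out and push.

```bash
python3 - <<'E'
from h import *
y=-184
for x,th in [(606,-.45),(620,-.3),(636,-.16),(650,-.07)]:
    c=go((x,y,6.3),th,rate=60,f_stop=25)
    if c: print('stop',x); break
s=env.read_state();print(s['tool_pos'],s['force'],T())
if not c:
    c=go((704,y,6.0),-.05,rate=50,f_stop=25); s=env.read_state(); print(c,s['tool_pos'],tcp((704,y,6),0,-.05),s['force'],s['width'],T())
cam('scene','s_push'); cam('wrist','w_push')
a=cv2.imread('pics/w_push.png');b=cv2.imread('pics/s_push.png')[230:380,190:350]
cv2.imwrite('pics/push.png',np.hstack([cv2.resize(a,(400,300)),cv2.resize(b,(320,300))]))
E
```

```text
stop 606
[ 525.4 -183.8  218.4] [-0.6 -0.9  0.8] 20.45
```

View pics/push.png

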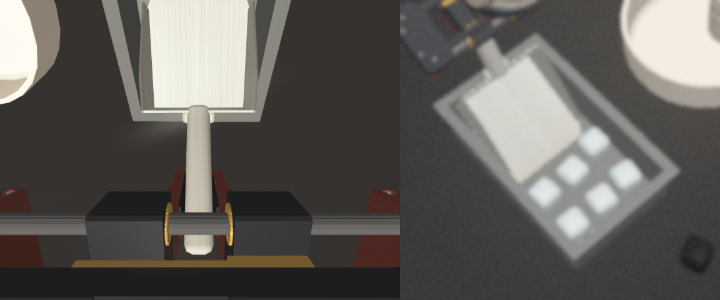

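The push stopped early on a force step. The scoop's back is close to the near wall at left crop (140–262, 110) and the ice is untouched. I'll go forward first with the lip 2 mm up, then level.

```bash
python3 - <<'E'
from h import *
y=-184
def st(x,z,th,rate,f=25):
    c=go((x,y,z),th,rate=rate,f_stop=f); s=env.read_state(); e=s['tool_pos']-tcp((x,y,z),0,th)
    print(x,th,c,e,s['force'],round(T(),1)); return c
c=st(600,9,-.55,40) or st(618,8,-.52,40) or st(630,8,-.38,40) or st(642,8,-.22,40) or st(654,7.5,-.08,40) or st(704,6.3,-.05,50)
cam('scene','s_push2'); cam('wrist','w_push2')
a=cv2.imread('pics/w_push2.png');b=cv2.imread('pics/s_push2.png')[230:380,190:350]
cv2.imwrite('pics/push2.png',np.hstack([cv2.resize(a,(400,300)),cv2.resize(b,(320,300))]))
E
```

```text
600 -0.55 False [ 0.3  0.1 -0.7] [-0.5  0.4 -2.2] 21.0
618 -0.52 False [ 0. -0.  0.] [-0.3 -1.1 -2.7] 21.5
630 -0.38 False [ 0.1 -0.1  0.2] [ 0.5 -0.4 -1.5] 22.1
642 -0.22 False [ 0.4 -0.1  0.1] [ 0.6  0.6 -2. ] 22.9
654 -0.08 False [ 0.3 -0.1  0.2] [-0.3 -0.1 -3.1] 23.7
704 -0.05 True [-7.7  0.3 -0. ] [-1.8 -0.1  1.5] 24.4
```

View pics/push2.png

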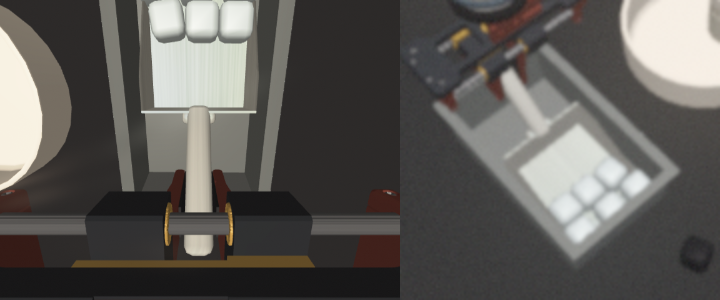

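All six cubes sit at the lip end: the front rank is fully on the scoop floor (left crop row 20) and the far rank is against the end wall, with the lip at x≈696. Next I tilt back inside the pan and lift.

```bash
python3 - <<'E'
from h import *
y=-184
for x,z,th,r in [(695,14,.06,50),(694,34,.2,60),(690,62,.36,60),(688,95,.42,80)]:
    go((x,y,z),th,rate=r)
    print(env.read_state()['force'],round(T(),1))
env.hold(.3); go((680,y,190),.42,rate=120); env.hold(.2)
s=env.read_state();print(s['force'],s['width'],T())
cam('scene','s_lift'); cam('wrist','w_lift')
a=cv2.imread('pics/w_lift.png');b=cv2.imread('pics/s_lift.png')[180:380,170:383]
cv2.imwrite('pics/lift.png',np.hstack([cv2.resize(a,(400,300)),cv2.resize(b,(320,300))]))
E
```

```text
[ 0.5 -0.1 -4. ] 25.1
[ 0.6  0.6 -3.8] 25.6
[-0.1  0.  -2.7] 26.2
[ 0.3 -0.8 -2.9] 26.6
[-0.6 -0.7 -3.1] 19.749775033624804 28.0833
```

View pics/lift.png

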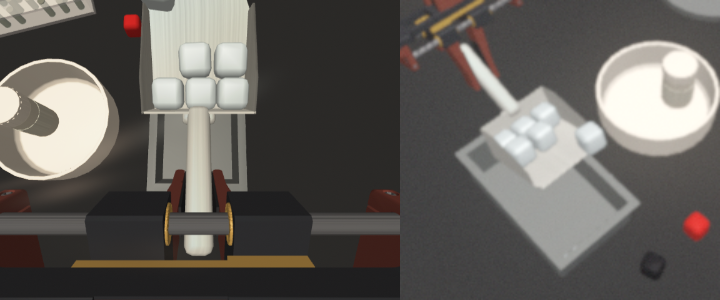

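Five cubes lie at the back of the scoop. The sixth shows at right crop (590,137), near the lip's +y corner. I need to know whether it is perched on the scoop or on the pan rim, so I triangulate it from the two views.

```bash
python3 - <<'E'
from h import *
p=viewer.camera_params('scene');P=p['pose'];pw=viewer.camera_params('wrist');W=np.load('pics/w_lift.npy')
for z in (20,50,81,130,180,200): 
    a=px2w((296.7,271.5),z,p,P)[0]; print(a, w2px(a,pw,W))
print('lip corners now', tcp((680,-184,190),0,.42), [(680,-140,190),(680,-228,190)], w2px([[680,-140,190],[680,-140,210]],p,P),w2px([[680,-140,190]],pw,W))
cam('side','side_l'); a=cv2.imread('pics/w_lift.png')[0:130,180:450]; b=cv2.imread('pics/side_l.png')[180:320,270:430]
cv2.imwrite('pics/l2.png',np.hstack([cv2.resize(a,(430,300)),cv2.resize(b,(343,300),interpolation=2)]))
E
```

```text
[578.  -73.3  20. ] [[212.1 218.1]]
[593.4 -85.3  50. ] [[215.7 195.7]]
[609.3 -97.7  81. ] [[220.  168.2]]
[ 634.5 -117.3  130. ] [[228.8 112.3]]
[ 660.2 -137.3  180. ] [[241.7  30.7]]
[ 670.5 -145.3  200. ] [[248.5 -12.9]]
lip corners now [ 468.1 -184.   260.8] [(680, -140, 190), (680, -228, 190)] [[302.4 275.9]
 [302.1 270. ]] [[243.6 -11.5]]
```

No more views are available, so I work from numbers. Both rays agree on about (666,−143,197), so the cube is on the scoop's lip corner, at or over the +y side wall. Carried like that it could fall on the bench. I'll go over the pan's middle, roll the scoop so it slides inward (or drops in the pan), and check with the wrist image, which is fixed to the scoop.

```bash
cat >> h.py <<'E'
def pose(lip,th,phi):
    M=R.from_euler('x',phi)*R.from_euler('y',-th)
    return np.array(lip,float)-M.apply([D,0,-H]),(M*R.from_matrix(np.diag([1,-1,-1.]))).as_quat()
def wpatch(im):
    g=cv2.cvtColor(im,cv2.COLOR_BGR2GRAY).astype(float); return g[0:14,225:290].mean(), g[0:40,250:380].mean()
def mv(lip,th,phi,rate): a,q=pose(lip,th,phi); env.move_l(a,q,rate=rate)
E
python3 - <<'E'
from h import *
a=cv2.imread('pics/w_lift.png');print('before',wpatch(a))
ref=cv2.cvtColor(a,cv2.COLOR_BGR2GRAY).astype(float)
mv((670,-196,125),.45,0,100)
for phi in(.2,.35):
    mv((670,-200,125),.5,phi,90)
    im,_,_=cam('wrist','w_r%d'%int(phi*100)); g=cv2.cvtColor(im,cv2.COLOR_BGR2GRAY).astype(float); print(phi,wpatch(im),env.read_state()['force'],T())
mv((670,-196,125),.5,0,110);env.hold(.2)
im,_,_=cam('wrist','w_r0');cam('scene','s_r0');print(wpatch(im),env.read_state()['force'],T())
for nm in('w_lift','w_r35','w_r0'):
    g=cv2.cvtColor(cv2.imread(f'pics/{nm}.png'),cv2.COLOR_BGR2GRAY)
    print(nm);print(g[2:180:14,215:420:12])
E
```

```text
before (np.float64(113.26813186813187), np.float64(194.6948076923077))
0.2 (np.float64(191.23626373626374), np.float64(221.19423076923076)) [-1.5 -0.5 -3.9] 29.625
0.35 (np.float64(191.84835164835164), np.float64(222.61807692307693)) [ 0.7 -0.3 -3.6] 29.975
(np.float64(143.47252747252747), np.float64(193.43423076923077)) [-0.7 -0.3 -3.1] 30.775
w_lift
[[ 41  85  95  99 102  96 199 209 209 201 202 201 206 209 197 133  41  41]
 [ 42  87 214 148  95 203 201 206 206 199 202 203 205 208 197 205  92  41]
 [ 89  98 148 212 204 209 201 205 205 199 201 201 206 205 196 206  92  42]
 [ 66  97  86 213 208 210 202 204 204 200 200 199 204 204 200 176  97  41]
 [ 37  95  87 214 211 212 204 204 203 201 199 197 203 202 204 114 102  40]
 [ 41  93  88 214 213 212 206 223 223 223 196 181 224 219 218 105 105  40]
 [ 41  88  89 213 214 212 176 232 229 227 151 185 233 229 221 130 106  41]
 [ 41  86  89 211 214 213 154 225 221 217 157 186 222 222 218 105 107  42]
 [ 41  85  89 212 214 212 207 186 174 169 114 150 177 176 178 106 105  45]
 [ 42  87  90 220 221 220 169 168 220 220 220 201 219 219 218 153 107  
[... 1492 characters left out ...]
203 200 205 104  43  41]
 [120  50  89 213 217 215 210 202 203 201 201 198 203 198 204 103  56  41]
 [121  50  88 213 217 215 210 202 203 202 201 199 203 198 204 104  91  41]
 [123  88  88 221 233 235 209 196 237 233 228 196 232 232 224 184  95  41]
 [124  96  89 217 227 226 192 193 230 225 221 120 226 228 221 176 100  41]
 [127  97  89 207 219 214 190 187 221 216 208 124 212 215 216 169 101  44]
 [128  97  90 217 112 111 100 197 112 113 111 206 114 114 115 109 111  49]
 [111 100  90 213 231 232 208 188 233 230 227 154 235 228 222 125 110  49]
 [ 54 102  90 201 222 224 196 183 224 221 216 155 224 218 214 108 105  44]
 [ 49 100  91 186 199 200 184 159 203 197 192 140 203 198 194 107 101  42]]
```

All six cubes are now in the scoop as two ranks of three. The pixel rows show three bright tops each, near columns 255, 310 and 365, and the lip corner is empty. The lip line moved down about 15 px, so the scoop has sagged about 0.065 rad in the grip, which I'll allow for. Next I carry it over and pour.

```bash
python3 - <<'E'
from h import *
W=[((670,-190,175),.5,90),((590,18,170),.46,130),((575,18,115),.2,80),((568,18,86),-.1,60),((566,18,66),-.4,60),((566,18,56),-.7,60),((566,18,56),-1.0,70)]
for l,th,r in W: assert env.ik(tcp(l,0,th),quat(0,th)) is not None,l
for l,th,r in W:
    go(l,th,rate=r); print(l,th,env.read_state()['force'],round(T(),1))
env.hold(.4)
print(env.read_state()['force'],env.read_state()['width']); cam('wrist','w_p');cam('side','side_p')
g=cv2.cvtColor(cv2.imread('pics/w_p.png'),cv2.COLOR_BGR2GRAY);print(g[2:180:14,215:420:12])
E
```

```text
(670, -190, 175) 0.5 [ 0.4  0.2 -2.6] 31.5
(590, 18, 170) 0.46 [-0.4 -0.1 -3.5] 33.7
(575, 18, 115) 0.2 [-0.3  0.6 -3.8] 34.1
(568, 18, 86) -0.1 [ 0.5 -0.1 -3.2] 35.0
(566, 18, 66) -0.4 [ 0.5 -0.6 -1.1] 36.0
(566, 18, 56) -0.7 [2.2 1.2 2.1] 37.3
(566, 18, 56) -1.0 [ 1.   0.3 -2.4] 38.4
[-0.3  0.6 -1.2] 19.920757708447542
[[230 248 251 227 225 225 220 228 229 225 226 224 227 226 227 215 252  55]
 [199 204 208 232 227 231 225 229 231 227 228 226 229 229 231 253  55  55]
 [201 206 124 235 234 235 230 231 232 228 230 227 232 232 233 147  55  55]
 [203 208 125 236 236 236 231 231 231 229 230 228 231 230 233 146  61  55]
 [253 220 125 236 238 237 233 231 232 230 230 228 232 228 234 146  92  55]
 [ 56 123 126 236 239 237 234 231 232 232 231 229 233 230 233 148 129  55]
 [ 55 137 125 236 239 238 234 230 232 233 232 231 233 231 233 148 136  55]
 [ 56 134 127 237 238 238 235 230 232 234 232 232 234 232 232 149 142  56]
 [ 55 132 127 238 238 237 235 229 233 234 233 234 234 233 232 151 145  59]
 [ 55 132 126 239 238 236 235 230 233 235 234 235 234 233 231 152 154  63]
 [ 56 138 127 239 238 236 234 230 233 235 234 235 233 231 232 152 151  63]
 [ 55 143 127 240 238 236 233 230 233 234 234 234 232 229 232 152 146  59]
 [ 56 144 129 239 237 236 231 229 232 232 233 233 232 229 234 150 142  56]]
```

The scoop floor is bare. I'll raise it clear, measure its pitch in the grip from the lip and back-wall rows, and check the pan and bench masks.

```bash
python3 - <<'E'
from h import *
go((560,18,175),-.9,rate=120); go((600,-120,230),-.1,rate=200)
go((607.5,-443.5,120),0,psi=-.755,reach=True); env.hold(.2)
im,p,Tc=cam('wrist','w_b');sc,ps,Ts=cam('scene','s_b');cam('side','side_b');print(T(),env.read_state()['force'],env.read_state()['width'])
g=cv2.cvtColor(im,cv2.COLOR_BGR2GRAY)
for c in(270,318,360):print(c,g[0:40:2,c],'back',g[160:210:2,c])
print('row100',g[100,200:440:4])
# light blobs in pan/bench, scene and side
for n in('scene','side'):
    q=viewer.camera_params(n);I=cv2.imread('pics/%s.png'%('s_b' if n=='scene' else 'side_b'))
    m=np.zeros(I.shape[:2],np.uint8)
    mk=(cv2.cvtColor(I,cv2.COLOR_BGR2GRAY)>140).astype(np.uint8)
    k,l,st,ct=cv2.connectedComponentsWithStats(mk)
    for i in range(1,k):
        if st[i,4]>15:
            w=px2w(ct[i],20,q,q['pose'])[0]
            if 300<w[0]<900 and -650<w[1]<450: print(n,w,st[i],ct[i])
E
```

```text
42.475 [-0.2  0.6 -1.9] 20.052881797024252
270 [ 52 212 233 232 233 233 233 233 233 233 233 233 233 234 235 235 235 235
 236 236] back [243 243 243 243 243 242 242 241 241 226 126 237 229  89  91  92  93  94
  94  93  91  90  87  85  83]
318 [ 51 235 235 235 235 235 235 236 236 236 237 237 238 238 238 239 238 238
 239 239] back [238 238 238 238 238 237 232 161 195 208 208 208 207 207 207 206 207 206
 207 206 206 206 206 207 208]
360 [ 51 237 237 237 237 237 236 236 237 236 236 236 236 237 236 237 237 237
 237 237] back [236 236 236 236 236 236 236 236 236 217 122 238 223  61  59  57  55  55
  54  52  53  52  52  52  52]
row100 [ 51  51  51  52  52  51  51 110 106 108 108 180 245 242 242 242 244 243
 239 242 240 239 239 239 242 238 238 242 240 241 237 239 240 238 239 235
 238 238 234 239 238 234 238 237 238 239 236 237 128 129 126 128 115  52
  52  52  52  52  52  52]
scene [455.8 337.4  20. ] [ 340  122   75   68 3211] [377.3 161. ]
scene [592.4  56.7  20. ] [ 300  207   83   76 4988] [340.9 244.3]
scene [833.9 136.3  20. ] [ 405  238   73  100 3406] [440.9 287.4]
scene [ 613.  -181.7   20. ] [ 209  249  120  110 4580] [270.1 309.9]
scene [ 486.6 -393.9   20. ] [ 124  260   58  112 3677] [153.9 332.6]
side [642.4  75.   20. ] [305 221  29   6  76] [318.6 224.2]
side [672.7  -6.5  20. ] [336 233   8   8  19] [338.9 237.6]
side [ 616.4 -255.7   20. ] [ 300  243   98  103 4250] [358.1 301.4]
side [563. -35.  20.] [305 251   5   6  17] [306.9 253.5]
```

```bash
python3 - <<'E'
from h import *
psi=-.755;q=quat(psi,.05);b=np.array([486,-327.5,0])
env.move_l(b+[0,0,175],q,rate=150)
c=env.move_l(b+[0,0,148],q,rate=25,f_stop=3); s=env.read_state();print(c,s['tool_pos'],s['force'],T())
set_gripper(45); env.move_l(b+[0,0,260],q,rate=150)
env.move_l(b+[20,20,330],quat(psi),rate=150)
cam('wrist','w_end');cam('scene','s_end');cam('side','side_end');print(T())
pw=viewer.camera_params('wrist');Tw=np.load('pics/w_end.npy')
g=cv2.cvtColor(cv2.imread('pics/w_end.png'),cv2.COLOR_BGR2GRAY)
m=(g>200).astype(np.uint8);k,l,st,ct=cv2.connectedComponentsWithStats(m)
for i in range(1,k):
    if st[i,4]>60: print('wrist',st[i],px2w(ct[i],0,pw,Tw)[0])
# compare pan and bench regions with start pictures; ice-like = bright & local
for n,a,b_ in(('scene','scene0','s_end'),('side','side0','side_end')):
    P=viewer.camera_params(n);A,B=[cv2.cvtColor(cv2.imread(f'pics/{f}.png'),cv2.COLOR_BGR2GRAY) for f in(a,b_)]
    for nm,poly,z in(('panfloor',[(515,-235),(700,-235),(700,-133),(515,-133)],20),):
        M=np.zeros(A.shape,np.uint8);cv2.fillPoly(M,[w2px([[x,y,z] for x,y in poly],P,P['pose']).astype(int)],1)
        print(n,nm,'pct',np.percentile(A[M>0],[5,50,90,99]),np.percentile(B[M>0],[5,50,90,99]))
    # bench bright components not in the start picture
    d=cv2.morphologyEx(((B.astype(int)-A>45)).astype(np.uint8),cv2.MORPH_OPEN,np.ones((3,3)))
    k,l,st,ct=cv2.connectedComponentsWithStats(d)
    for i in range(1,k):
        w=px2w(ct[i],20,P,P['pose'])[0]
        if st[i,4]>20 and 300<w[0]<900 and -650<w[1]<450: print(n,'new bright',st[i],w)
E
```

```text
True [ 485.7 -327.3  150.4] [-0.1  0.4  4.2] 44.1667
46.4417
wrist [  297    60    95   205 10621] [ 553.5 -394.     0. ]
wrist [ 169  164   51   53 1113] [ 626.6 -207.1    0. ]
wrist [223 227  34  23 361] [ 545.7 -209.2    0. ]
wrist [   0  288  106   52 2510] [640.3  40.    0. ]
wrist [203 354   6  36 116] [445.1 -32.    0. ]
wrist [425 354   8  38 165] [ 224.4 -262.9    0. ]
wrist [ 60 375  20  22 342] [563.9 125.6   0. ]
wrist [ 71 420  16   7  68] [515.  171.9   0. ]
scene panfloor pct [143. 147. 224. 233.] [142. 146. 148. 149.]
scene new bright [346 214  22  15 229] [568.  139.3  20. ]
scene new bright [166 280   3  10  30] [ 403.  -310.5   20. ]
side panfloor pct [ 81.  152.  230.3 253. ] [102. 186. 187. 189.]
side new bright [308 187  29   8 131] [717.6 234.8  20. ]
side new bright [298 199  13   5  50] [643.9 204.6  20. ]
side new bright [297 204  14   7  75] [632.3 172.6  20. ]
side new bright [306 306  35  33 224] [ 508.5 -285.1   20. ]
side new bright [338 340   4   6  21] [ 521.  -356.2   20. ]
side new bright [336 353   3  11  33] [ 498.5 -394.8   20. ]
```

The pan is empty in both views and nothing new and bright lies on the bench. The only new patches are the jar's cap over the bowl and a slightly shifted scoop. One last look straight over the bowl checks the jar and the ice.

```bash
python3 - <<'E'
from h import *
env.reach([600,-40,370],quat(np.pi/2))
im,p,Tc=cam('wrist','w_fin');print(T())
g=cv2.cvtColor(im,cv2.COLOR_BGR2GRAY)
u,v=w2px([[606,89,91]],p,Tc)[0];print('cap exp',u,v)
# cap comparison in scene before/after pour
P=viewer.camera_params('scene');A,B=[cv2.cvtColor(cv2.imread(f'pics/{f}.png'),cv2.COLOR_BGR2GRAY) for f in('s1','s_end')]
for n,I in(('s1',A),('end',B)):
    t=A[217:226,347:366]; r=cv2.matchTemplate(I[195:285,295:390],A[212:252,342:370],cv2.TM_CCOEFF_NORMED);_,s,_,l=cv2.minMaxLoc(r);print(n,'jar match',s,(l[0]+295,l[1]+195),'exp (342,212)')
for f in('s1','s_end'):
    I=cv2.imread(f'pics/{f}.png');I=cv2.cvtColor(I,cv2.COLOR_BGR2GRAY);r=cv2.matchTemplate(I[110:200,330:430],A[118:190,340:420],cv2.TM_CCOEFF_NORMED);print('turntable match',r.max())
bl=cv2.Canny(g,40,100);bx=w2px([[520,46,40],[684,46,40],[600,-30,40],[600,126,40]],p,Tc);print(bx)
# wrist bowl: dark seams between cubes; print coarse map of rectified bowl top view at z=36
xs=np.arange(508,694,8);ys=np.arange(134,-44,-8)
w=np.array([[x,y,36.] for y in ys for x in xs]);q=np.rint(w2px(w,p,Tc)).astype(int)
ok=(q[:,0]>=0)&(q[:,0]<640)&(q[:,1]>=0)&(q[:,1]<480)
val=np.where(ok,g[np.clip(q[:,1],0,479),np.clip(q[:,0],0,639)],0).reshape(len(ys),len(xs))
for y,r in zip(ys,val): print('%4d'%y,' '.join('%3d'%k for k in r))
hsv=cv2.cvtColor(im,cv2.COLOR_BGR2HSV)
d=(im[:,:,2].astype(int)-im[:,:,0])  # ice is neutral/bluish, bowl is warm
print('R-B: ice expected low');dv=d[np.clip(q[:,1],0,479),np.clip(q[:,0],0,639)].reshape(len(ys),len(xs))
for y,r in zip(ys,dv): print('%4d'%y,' '.join('%3d'%k for k in r))
E
```

```text
48.1083
cap exp 323.9585353287549 89.63006436166873
s1 jar match 1.0 (342, 212) exp (342,212)
end jar match 0.972300112247467 (342, 212) exp (342,212)
turntable match 1.0
turntable match 0.9986252
[[250.1 136.9]
 [389.2 136.8]
 [318.  201.1]
 [317.9  61.9]]
 134  41  40  41  41  41 241 227 106 107 107 107 107 107 107 107 107 107 231 241  41  41  41  41  41
 126  41  41  41  41 242 107 106 107 108 150 165 203 246 245 180 108 107 107 107 242  41  41  41  41
 118  40  41  41 239 107 107 116 173 223 246 246 246 246 246 246 244 166 109 107 106 241  40  41  42
 110  41  41 242 107 107 147 197 245 245 218 246 246 246 246 246 246 237 210 145 107 107 242  41  41
 102  41 241 107 106 177 241 245 245 245 245 246 246 246 246 246 246 246 246 234 166 107 107 241  41
  94  41 164 108 146 226 245 245 245 245 245 245 246 246 246 246 246 246 246 246 213 110 107 228  41
  86 241 111 109 190 244 244 245 245 245 244 245 245 246 246 246 246 230 246 246 246 180 107 107 241
  78 240 112 183 243 244 244 244 245 245 234 244 245 245 245 245 245 246 246 246 246 245 146 107 239
  70 130 114 195 243 243 244 244 2
[... 3125 characters left out ...]
36  25  24  33  21  20  19  19  19  19  19  10  11  11  19  19   9   5   5   5  37  22  22  28
  -2   6  15  26  34  24  21  21  20  21  21  28  11  11  10  20  20   7   5   5   5  29  22  16   4
 -10   8  10  19  27  38  24  23  21  22  21  11   7   6  10  20  20  28   6   5  26  23  29  16   4
 -18  10  12  31  28  29  37  29  23  22  22  10   6   6   7  20  20  21  27  32  25  29  30   4   4
 -26  12  13  15  25  28  29  29  34  24  22  19   7   6   6  21  23  34  27  25  29  33   4   3   4
 -34  12  13  15  15  19  17  28  29  28  35  34  34  34  36  33  26  26  24  15   4   3   4   4   3
 -42  12  12  14  13  13  12  33  14  28  27  26  27  27  27  26  25  15  34   4   3   4   3   4   3
```

The map shows six cubes on the bowl floor: three near x=600 at y≈46, 15 and −18, and three near x≈655. The jar is exactly where it was placed, the bottles are unchanged, and the arm is clear.

```bash
python3 -c "
from h import *
workorder.sign_off(); print(T())"
```

```text
the job is handed in; nothing more can be done
the job is handed in; nothing more can be done
```

The job is done and handed in at about 48 s of the 72 s allowed. The jar is in the bowl, all six ice cubes are beside it, and the scoop is back on the bench near where it started.

**Last checks:**
- **Jar:** it matches its position from just after placing (0.97 match, no shift), so it is still upright.
- **Turntable:** the platter and bottles look unchanged since the jar came off (match 0.999).
- **Ice:** the top view of the bowl shows six cubes on the floor. The pan is empty in both fixed cameras, and nothing new and bright lies on the bench.

**What went less smoothly:**
- **First push:** it stopped early on a force step near the pan's near wall. I restarted it with the lip slightly raised.
- **Second push:** it stopped on the force limit 8 mm short, with the ice already loaded.
- **Sixth cube:** it was caught on the lip corner after lifting. I rolled the scoop over the pan and it slid in.
- **Scoop grip:** the scoop sagged about 0.05 rad in the jaws, and I corrected for this when laying it down. I judged it flat from the contact height (within about 1 mm of expected), not from a viewed picture, because the 12-picture limit was used up.

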